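# Hang up the chuck key and hold the spindle lock in

### The job

I am about to unscrew the chuck from the lathe: take the chuck key out of the top of the chuck and hang it by its cross bar on the forked hook of the plywood stand, shaft down between the two prongs. Then press the spindle lock pin on top of the headstock right down to its stop and keep it there: finish while still holding it down, do not let it come up. Leave the other things on the bench where they are.

Things in the scene. Friction and masses are not known exactly. Their poses are not given: they have to be found in the camera images.
- key_hub (a point): Centre of the hub of the loose steel T-handled chuck key: a square block 18 x 18 mm, 30 mm high. z runs up along the shaft, y along the cross bar: a round bar 10 mm thick, 134 mm long over its 14 mm ball ends, through the hub centre. Below the hub: a shaft 12 mm thick, a pinion 20 mm wide, a pilot pin 10 mm thick; the tip lies 87 mm under this point.
- key: The same chuck key, 0.15 to 0.31 kg; origin at the tip of its pilot pin, axes as for the hub. At the start it stands loosely upright in the top of the chuck, its pilot 12 mm deep in a socket with 0.5 mm play all round: it lifts straight up and out.
- hook (a point): The forked key hook: where the hub centre lies when the key hangs, bar across both prongs, 184 mm above the bench. Two level steel prongs 8 mm thick, tops 5 mm under this point, 56 mm apart (48 mm clear), run along x: from the panel 56 mm away at +x to tips 47 mm away at -x, turned up to 12 mm above this point. y runs across the fork, z up; open above.
- stand: The fixed plywood accessory stand that carries the hook: base 130 x 180 mm, 18 mm thick; upright panel 18 mm thick, 180 mm wide, top 190 mm above the bench. Origin: centre of the underside; prongs point to its -x, 175 mm above the bench.
- lathe: Fixed grey wood lathe. Origin on the bench under the spindle line at the headstock's chuck-side face; y along the 180 mm high spindle to the headstock (150 wide, 260 long, 250 high; handwheel to y = 292 mm). Bed ends at y = -210. Chuck 100 mm across, y -18 to -72, 230 high, key socket on top at y = -38. In its jaws a wooden piece 140 mm across, to y = -148; tool rest 181 high in front.
- lock_pin_top (a point): Centre of the top face of the spindle lock pin: a vertical spring-loaded plunger with a round black head 28 mm wide, 12 mm thick, in a steel collar on top of the headstock (70 mm along the lathe's y). The top stands 286 mm above the bench when up. z is up; press straight down. It springs up when let go.
- lock_pin (a joint): Travel of the spindle lock pin, m: 0 up, 0.010 right down on its stop. The spring takes about 6 N to start and 14 N right down. Its locking hole in the spindle is already lined up, so nothing blocks the full travel; the top point above moves down with it.
- glue: Loose bystander: clear glue bottle with white cap, 60 mm wide, 130 mm high; origin at the centre of its underside.
- round_box: Loose bystander: dark turned round box without a lid, 96 mm wide, 45 mm high; origin at the centre of its underside.
- gouge: Loose bystander: a turning gouge lying on the bench, 330 mm long, handle 26 mm thick towards its +x; origin on the bench under the front end of the handle.
Things that resemble listed ones, but are neither listed nor needed, are in the scene too. What is meant by the key is not purple, and is the smaller of those in its own colour.

How it is judged:
By the outcome, as a careful person would: the job done as asked, in the order asked, and still so for the second after the job is handed in, while the arm keeps its last pose, push and grip.
It also fails if it takes over 58 s, if anything falls off the work surface, if the arm or the gripper's body presses on something with over 40 N, if the wrist force passes 120 N, or if a joint passes its speed limit or range.

### The arm

A 7-joint arm with a two-finger parallel gripper is mounted at the origin on the work surface. World frame = base frame: x ahead of the robot, y to its left, z up, the work surface at z = 0. Lengths are in mm, angles in rad, forces in N, time in s.
With the tool pointing down it reaches from about 425 to 875 mm from the base axis. Payload 4.7 kg.
Tool frame: the origin (TCP) lies where the fingers leave the gripper's body, on its centre line; the fingertips stand 70 mm ahead of it and the grasp point (between the pads) lies 51 mm ahead of it; z points along the fingers, y is the line along which they close (so a half turn about z gives the same grasp; the last joint's range is limited). The gripper opens to 87 mm and grips with 3 to 60 N. Pads are 19 mm wide; open, the fingers measure 117 mm over their backs; the gripper's body (75 mm by 190 mm) begins 51 mm behind the grasp point.
Start: joints at [1.122, 0.321, -0.07, 1.45, 0.023, 1.371, -0.057], TCP at [290.18, -581.647, 292.287] pointing down, gripper open.
Joint ranges: [-2.86, 2.86], [-0.3, 2.09], [-1.38, 1.24], [0.06, 2.45], [-1.56, 4.7], [0.09, 2.05], [-2.69, 2.69]. Speed limits (rad/s): [2.57, 2.57, 3.14, 3.14, 3.14, 3.14, 3.14].

### API

Orientations are given as a rotation vector (axis times angle).
In Python, from workcell import env gives the robot as it stands.
- The arm moves only by the tool jog_arm, never from a script. Its argument "series" is a list of rows, each a list of 5 numbers: the shift along the tool's x, y, z in cm, then the turn about the tool's z in rad, then the finger opening in cm, from 0 to 8.7. In form: [[dx, dy, dz, twist, hand], ...]. A call has exactly 10 rows; each row is the pose to reach, as a shift and turn from the pose commanded when the call began, along the tool's axes at that moment; what a row does not reach only later rows make up. A row lasts 1/10 s, in which the tool goes at most 50 mm and 8.59 degrees, less where a joint would pass 70% of its speed; a pose out of reach is approached as far as the arm can. A call with a gripper value outside its range is refused whole. The fingers move at their own pace and stop on an object; "grip_force" is the grip in N (left out, the last holds). Time passes only in rows, so rows that repeat a pose let the fingers close, or fill a call up. It gives the time, the measured TCP pose, the force, the opening and the grip force at its end, in the units of the state.
- env.state(): the state, without advancing time (a new reading comes with each control period).
- env.grab_frame(name): name is "scene" or "top" or "wrist"; returns a dict with "image" (400x640x3 uint8, red, green, blue), "intrinsics" (3x3 intrinsics, pixels), "origin" and "orientation" of the camera in the world; the wrist camera has in their place "hand_eye" (4x4, takes a point from camera to tool coordinates, whose origin is the TCP and whose axes are the flange's). Camera axes: x right, y up, looking along -z (the intrinsics and any distortion apply to the point x, -y, -z); pixel columns grow to the right and rows downward; lengths in mm; the calibration is good to about 2 mm. A picture is of the moment at which its call begins: read the wrist's pose just before it. There is no depth.
- env.sign_off(): hands the job in; it is judged then, once.
The state is a dict: "clock": time; "joints": joint angles; "dq": joint speeds; "effort": joint torques, N m; "tool_pos": TCP position; "orientation": TCP orientation; "ft_force": force on the tool from outside, world axes, zero at the start; "moment": the same for the moment, N m; "finger_gap": opening from 0.0 (shut) to 1.0 (fully open); "gripper_force": force on a finger pad.
Only numpy, scipy, OpenCV 4.12 (cv2) and the standard library are available. Lean on these libraries where they do the work, as an engineer would, in place of code of your own. Each camera call takes 0.05 s, during which the arm holds its last target. There are 200 camera calls.

## Working session

There is one attempt and no reset: what is moved stays moved. The work goes in short steps, Python scripts to look and compute and a tool call to move; the robot and the scene stay as the last step left them, time stands still between calls to the robot, and variables do not carry over. Pictures are saved under pics/ and viewed, at most 10 in all, crops included, and the job is handed in when it is done.

Besides the shell and the picture viewer there is one more tool, called after "Call:" as name([rows], argument=value, ...), one row to a line, values as JSON. jog_arm: Moves the arm, as the interface text tells. Its arguments: {"type":"object","properties":{"series":{"type":"array","items":{"type":"array","items":{"type":"number"}}},"grip_force":{"type":"number"}},"required":["series"]}

```bash
mkdir -p pics
cat > h.py <<'E'
import numpy as np, cv2
from workcell import env
from scipy.spatial.transform import Rotation as R
def snap(n,f):
    s=env.state(); d=env.grab_frame(n); cv2.imwrite('pics/'+f,cv2.cvtColor(d['image'],cv2.COLOR_RGB2BGR)); d['s']=s; return d
E
python3 - <<'E'
from h import *
import pickle
for n in ("scene","top"):
    d=snap(n,n+'1.png'); pickle.dump(d,open(n+'.pkl','wb')); print({k:v for k,v in d.items() if k not in('image','s')})
print(env.state())
E
```

```text
{'intrinsics': array([[448.36935918,   0.        , 322.9946623 ],
       [  0.        , 448.36935918, 193.77244762],
       [  0.        ,   0.        ,   1.        ]]), 'origin': array([1355.8163652 ,  182.75509839,  879.56576109]), 'orientation': array([0.58156613, 0.79554353, 1.73975674])}
{'intrinsics': array([[385.01945227,   0.        , 314.77328048],
       [  0.        , 385.01945227, 196.28709424],
       [  0.        ,   0.        ,   1.        ]]), 'origin': array([ 546.88204358,  -52.66919409, 1063.26814511]), 'orientation': array([ 0.01472415, -0.06707733, -1.54557022])}
{'clock': 0.1, 'joints': array([ 1.12211296,  0.3217328 , -0.07011149,  1.4515612 ,  0.02260686,
        1.37081275, -0.05690096]), 'dq': array([-0.00092173, -0.00051012,  0.00321141, -0.00320386,  0.00063987,
        0.00042201, -0.00056345]), 'effort': array([-3.79529301e-04, -4.92573094e+01, -4.06007599e-01, -3.13397563e+01,
       -6.40005595e-02,  3.95962363e-02,  9.05048273e-05]), 'tool_pos': array([ 289.98933574, -581.29717086,  291.27732132]), 'orientation': array([-3.05623124e+00, -7.20171067e-01,  7.62939854e-04]), 'ft_force': array([ 0.30169553, -0.52546196, -0.14525041]), 'moment': array([-0.01582329, -0.00973967, -0.0192339 ]), 'gripper_force': 0.0, 'finger_gap': 1.0001456362919043}
```

View pics/scene1.png

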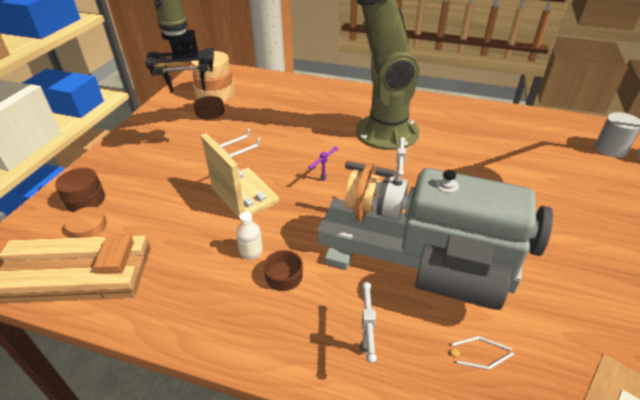

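View pics/top1.png

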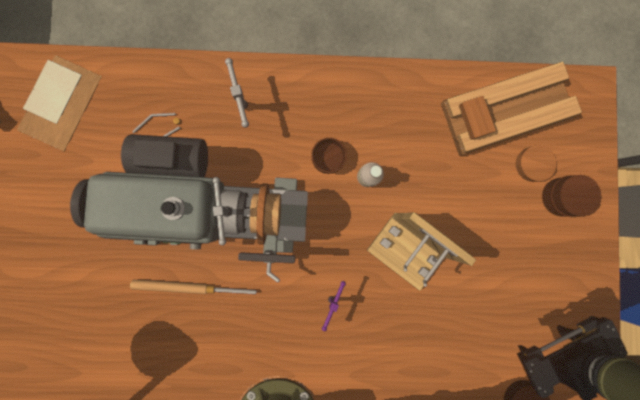

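The scene view shows the key in the chuck at about (401,160), the lock pin at (449,178) and the fork at (245,145). In the top view the key is at (219,210), the pin at (171,207) and the fork at (430,255). The second grey key, on the bench, is the larger lookalike.

Run:
```python
from h import *
def c(f,x,y,w,h): 
    i=cv2.imread('pics/'+f)[y:y+h,x:x+w]; return cv2.resize(i,(400,300),interpolation=cv2.INTER_CUBIC)
cv2.imwrite('pics/m.png',np.vstack([np.hstack([c('scene1.png',380,130,100,75),c('scene1.png',200,120,100,75)]),np.hstack([c('top1.png',150,170,100,75),c('top1.png',365,205,120,90)])]))
```

```text
(no output)
```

View pics/m.png

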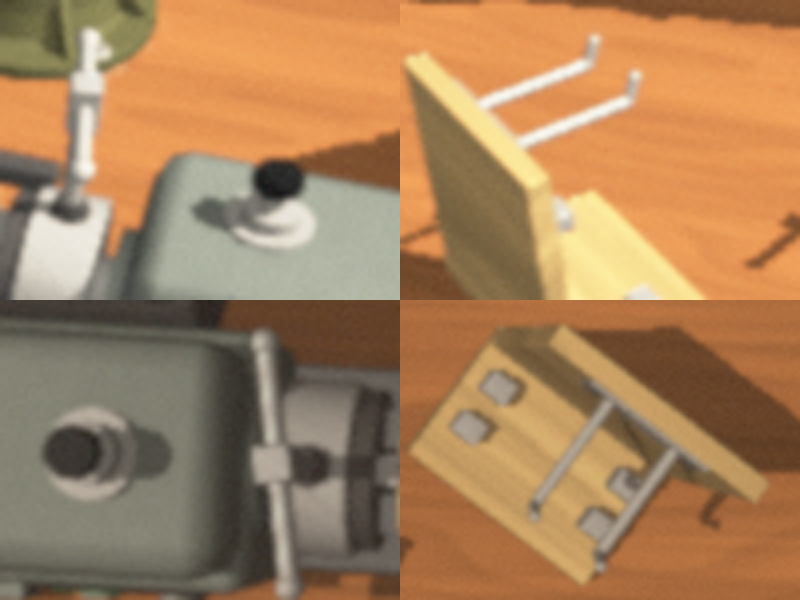

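```bash
cat >> h.py <<'E'
def ray(d,u,v,T=None):
    K=d['intrinsics']; p=cv2.undistortPoints(np.array([[[u,v]]],float),K,d.get('distortion'))[0,0]
    r=np.array([p[0],-p[1],-1.])
    if T is None: return d['origin'],R.from_rotvec(d['orientation']).apply(r)
    s=d['s']; Q=R.from_rotvec(s['orientation']).as_matrix(); H=d['hand_eye']
    return s['tool_pos']+Q@H[:3,3],Q@H[:3,:3]@r
def atz(o,r,z): return (o+r*(z-o[2])/r[2])
def tri(a,b):
    A=np.zeros((3,3));y=np.zeros(3)
    for o,r in(a,b):
        r=r/np.linalg.norm(r);P=np.eye(3)-np.outer(r,r);A+=P;y+=P@o
    x=np.linalg.solve(A,y); return x,np.linalg.norm(np.cross(x-a[0],a[1]/np.linalg.norm(a[1])))
E
python3 - <<'E'
from h import *
import pickle
t=pickle.load(open('top.pkl','rb'));s=pickle.load(open('scene.pkl','rb'))
np.set_printoptions(precision=1,suppress=True)
for n,z,a,b in [('end+x',305,(215.4,179.9),(401.1,171.9)),('end-x',305,(222.1,242.3),(402.4,139.4)),('hubtop',320,(217.6,210.6),(401.6,149.5)),('pin',286,(167.9,207.6),(449.3,173.5)),
 ('tipL',196,(405.3,267.8),(248.5,129.8)),('tipL',196,(405.3,267.8),(258.5,138.5)),('tipR',196,(424.8,283.7),(248.5,129.8)),('rootL',177,(427.2,235.4),None),('rootR',177,(446.7,250.4),None)]:
    print(n,atz(*ray(t,*a),z), (atz(*ray(s,*b),z),tri(ray(t,*a),ray(s,*b))) if b else '')
E
```

```text
end+x [614. 118. 305.] (array([612.2, 119.3, 305. ]), (array([613.8, 118.6, 305.9]), np.float64(0.7905108613897195)))
end-x [492.7 100.6 305. ] (array([493.2, 101.8, 305. ]), (array([492.5, 101.3, 304.4]), np.float64(0.51826975260366)))
hubtop [553.9 108.3 320. ] (array([554.3, 108.7, 320. ]), (array([553.9, 108.5, 319.6]), np.float64(0.16045894906804312)))
pin [557.8 214.2 286. ] (array([563.3, 216. , 286. ]), (array([557.8, 215.9, 281.8]), np.float64(0.3002627789290733)))
tipL [ 436.5 -289.   196. ] (array([ 406.9, -330.8,  196. ]), (array([ 444.5, -295. ,  223.7]), np.float64(13.964273339096133)))
tipL [ 436.5 -289.   196. ] (array([ 438.5, -286.9,  196. ]), (array([ 436.1, -288.9,  194.2]), np.float64(0.6440582716907793)))
tipR [ 401.9 -333.7  196. ] (array([ 406.9, -330.8,  196. ]), (array([ 401. , -334.6,  191.8]), np.float64(0.5333839687776402)))
rootL [ 509.6 -344.5  177. ] 
rootR [ 475.9 -390.4  177. ]
```

```bash
cat >> h.py <<'E'
def go(x,y,ztip_grasp,bar=None,fromtip=51):
    """shift (cm, tool axes) and twist to bring the grasp point to x,y,z, tool y perpendicular to bar angle (deg)"""
    s=env.state(); Q=R.from_rotvec(s['orientation']).as_matrix()
    t=np.array([x,y,ztip_grasp+fromtip]); tw=0
    if bar is not None:
        b=np.radians(bar); d=Q.T@np.array([-np.sin(b),np.cos(b),0]); a=np.arctan2(d[1],d[0])-np.pi/2
        tw=(a+np.pi/2)%np.pi-np.pi/2
    print('shift',np.round(Q.T@(t-s['tool_pos'])/10,2),'twist',round(tw,3),'yaw',round(np.degrees(np.arctan2(Q[1,1],Q[0,1])),1),'tilt',np.round(Q[:,2],3))
    print('tcp',s['tool_pos'].round(1),'F',s['ft_force'].round(1),'gap',round(s['finger_gap'],3),'clk',s['clock'],'q7',s['joints'].round(2))
E
python3 -c "
from h import *
go(554,109,420,8.2)"
```

```text
shift [ 54.44 -50.01 -17.89] twist 0.32 yaw -63.5 tilt [-0.001  0.002 -1.   ]
tcp [ 290.  -581.3  291.3] F [ 0.3 -0.5 -0.1] gap 1.0 clk 0.1 q7 [ 1.12  0.32 -0.07  1.45  0.02  1.37 -0.06]
```

Call:
jog_arm([
  [0,0,-5,0,8.7],
  [0,0,-10,0,8.7],
  [3,-3,-13,0.03,8.7],
  [6,-6,-15,0.06,8.7],
  [9,-9,-15,0.1,8.7],
  [12,-12,-15,0.13,8.7],
  [15,-15,-15,0.16,8.7],
  [18,-18,-15,0.2,8.7],
  [21,-20,-15,0.25,8.7],
  [24,-22.5,-15,0.32,8.7],
], grip_force=30)

```text
clock: 1.1
tool_pos: [404.7, -271.8, 441.9]
orientation: [3.134, 0.22, -0.001]
ft_force: [0.4, -0.3, 0.1]
finger_gap: 0.999
gripper_force: 0.0
```

```bash
python3 -c "
from h import *
go(554,109,400,8.2)"
```

```text
shift [ 20.09 -35.62  -0.92] twist -0.003 yaw -82.0 tilt [-0. -0. -1.]
tcp [ 404.7 -271.8  441.9] F [ 0.4 -0.3  0.1] gap 0.999 clk 1.1 q7 [ 0.84 -0.05 -0.29  1.57 -0.01  1.62 -0.88]
```

Call:
jog_arm([
  [2.4,-4.2,-0.5,0,8.7],
  [4.8,-8.4,-1,0,8.7],
  [7.2,-12.6,-1,0,8.7],
  [9.6,-16.8,-1,0,8.7],
  [12,-21,-1,0,8.7],
  [14.4,-25.2,-1,0,8.7],
  [16.8,-29.4,-1,0,8.7],
  [19,-33.5,-1,0,8.7],
  [20.1,-35.6,-1,0,8.7],
  [20.1,-35.6,-1,0,8.7],
])

```text
clock: 2.1
tool_pos: [552.5, 112.6, 451.3]
orientation: [-3.13, -0.236, 0.002]
ft_force: [-0.5, -1.2, 0.1]
finger_gap: 1.003
gripper_force: 0.0
```

```bash
python3 -c "
from h import *
import pickle
d=snap('wrist','w1.png'); pickle.dump(d,open('w1.pkl','wb')); print(d['intrinsics'],d['hand_eye'])
go(554,109,310,8.2)"
```

```text
[[298.50250078   0.         319.83999349]
 [  0.         298.50250078 203.92309885]
 [  0.           0.           1.        ]] [[ 4.73504064e-04  9.67401739e-01  2.53246227e-01  7.00786035e+01]
 [ 9.99999208e-01 -1.62857514e-04 -1.24761996e-03  1.28505887e-01]
 [-1.16570667e-03  2.53246617e-01 -9.67401050e-01 -9.32253733e+01]
 [ 0.00000000e+00  0.00000000e+00  0.00000000e+00  1.00000000e+00]]
shift [0.15 0.11 9.04] twist 0.004 yaw -81.6 tilt [-0.002  0.001 -1.   ]
tcp [552.5 109.8 451.5] F [-0.3 -1.4 -0.8] gap 0.999 clk 2.15 q7 [ 0.39  0.16 -0.73  1.37  0.11  1.65 -1.75]
```

View pics/w1.png

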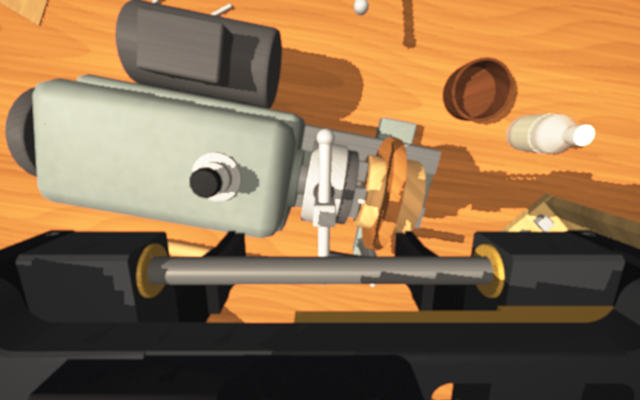

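The wrist view shows the key's far ball at (325,136), hub top at about (324,212) and the pin head at (205,181).

```bash
python3 -c "
from h import *
import pickle
d=pickle.load(open('w1.pkl','rb'))
d['s']=env.state()
for u,v,z in((325,136,305),(324,212,320),(205,181,286)): print(atz(*ray(d,u,v,1),z).round(1))"
```

```text
[614.6 114.6 305. ]
[557.5 106.9 320. ]
[560.4 212.6 286. ]
```

Call:
jog_arm([
  [0.2,0.1,2,0,8.7],
  [0.2,0.1,4,0,8.7],
  [0.2,0.1,6,0,8.7],
  [0.2,0.1,7.5,0,8.7],
  [0.2,0.1,8.8,0,8.7],
  [0.2,0.1,9.3,0,8.7],
  [0.2,0.1,9.3,0,8.7],
  [0.2,0.1,9.3,0,8.7],
  [0.2,0.1,9.3,0,5],
  [0.2,0.1,9.3,0,4],
])

```text
clock: 3.15
tool_pos: [555.1, 107.3, 359.9]
orientation: [-3.134, -0.224, -0.002]
ft_force: [-0.4, 0.8, -0.2]
finger_gap: 0.894
gripper_force: 0.0
```

```bash
python3 -c "
from h import *
import pickle
d=snap('wrist','w2.png')
go(555,108.5,307,8.2)"
```

```text
shift [ 0.01 -0.12  0.18] twist -0.0 yaw -81.8 tilt [ 0.001  0.    -1.   ]
tcp [555.1 107.3 359.8] F [-0.1  0.2 -0. ] gap 0.856 clk 3.2 q7 [ 0.4   0.17 -0.72  1.54  0.11  1.47 -1.75]
```

View pics/w2.png

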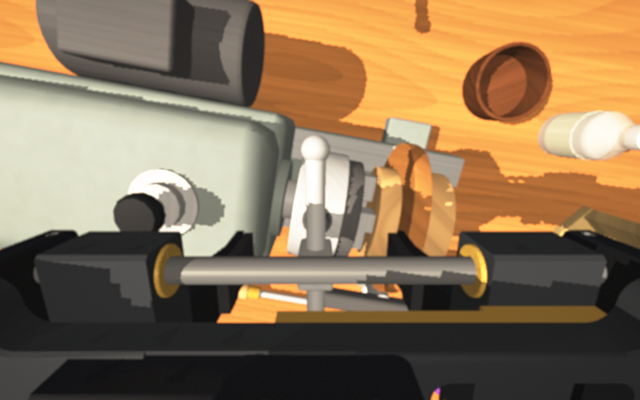

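The bar (column 316) lies midway between the fingers, so I close.

Call:
jog_arm([
  [0,-0.1,0,0,3],
  [0,-0.1,0.1,0,2.4],
  [0,-0.1,0.1,0,1],
  [0,-0.1,0.1,0,1],
  [0,-0.1,0.1,0,1],
  [0,-0.1,0.1,0,1],
  [0,-0.1,0.1,0,1],
  [0,-0.1,0.1,0,1],
  [0,-0.1,0.1,0,1],
  [0,-0.1,0.1,0,1],
], grip_force=35)

```text
clock: 4.2
tool_pos: [554.7, 108.3, 358.2]
orientation: [-3.133, -0.224, -0.0]
ft_force: [-0.1, 0.9, -0.2]
finger_gap: 0.206
gripper_force: 34.8
```

Call:
jog_arm([
  [0,0,-0.5,0,1],
  [0,0,-1,0,1],
  [0,0,-1.5,0,1],
  [0,0,-2.2,0,1],
  [0,0,-3,0,1],
  [0,0,-4,0,1],
  [0,0,-5,0,1],
  [0,0,-6,0,1],
  [0,0,-6.5,0,1],
  [0,0,-6.5,0,1],
])

```text
clock: 5.2
tool_pos: [555.0, 108.3, 424.3]
orientation: [-3.134, -0.224, -0.003]
ft_force: [0.5, -0.1, -2.9]
finger_gap: 0.204
gripper_force: 34.8
```

```bash
python3 -c "
from h import *
go(456,-339,372,52)"
```

```text
shift [-16.17  42.87   0.11] twist -0.765 yaw -81.8 tilt [ 0.002  0.    -1.   ]
tcp [555.  108.3 424.3] F [ 0.5 -0.1 -2.9] gap 0.204 clk 5.2 q7 [ 0.39  0.16 -0.72  1.42  0.11  1.6  -1.75]
```

Call:
jog_arm([
  [-0.3,0.8,0,0,1],
  [-0.9,2.4,0,-0.02,1],
  [-1.7,4.6,0,-0.06,1],
  [-2.6,7,0,-0.1,1],
  [-3.6,9.6,0,-0.15,1],
  [-4.6,12.2,0,-0.2,1],
  [-5.6,14.8,0,-0.25,1],
  [-6.6,17.4,0,-0.3,1],
  [-7.6,20,0,-0.35,1],
  [-8.6,22.6,0,-0.4,1],
])

```text
clock: 6.2
tool_pos: [500.8, -129.6, 422.7]
orientation: [-3.026, -0.844, 0.002]
ft_force: [0.1, 0.4, -1.9]
finger_gap: 0.205
gripper_force: 34.8
```

```bash
python3 -c "
from h import *
go(456,-339,372,52)"
```

```text
shift [-14.67  15.6   -0.02] twist -0.363 yaw -58.8 tilt [-0.001 -0.    -1.   ]
tcp [ 500.8 -129.6  422.7] F [ 0.1  0.4 -1.9] gap 0.205 clk 6.2 q7 [ 0.72  0.03 -0.53  1.54  0.01  1.58 -0.83]
```

Call:
jog_arm([
  [-1.9,2,0,-0.05,1],
  [-3.8,4,0,-0.1,1],
  [-5.7,6,0,-0.15,1],
  [-7.6,8,0,-0.2,1],
  [-9.4,10,0,-0.24,1],
  [-11.1,11.8,0,-0.28,1],
  [-12.6,13.4,0,-0.32,1],
  [-13.8,14.6,0,-0.34,1],
  [-14.5,15.3,0,-0.36,1],
  [-14.5,15.3,0,-0.36,1],
])

```text
clock: 7.2
tool_pos: [455.0, -336.1, 422.2]
orientation: [-2.829, -1.364, 0.003]
ft_force: [0.6, -0.2, -2.1]
finger_gap: 0.206
gripper_force: 34.8
```

```bash
python3 -c "
from h import *
go(456,-339,372,52)
import pickle
for n in('wrist','top','scene'): d=snap(n,n+'3.png'); pickle.dump(d,open(n+'3.pkl','wb'))
def c(f,x,y,w,h,W,H): 
    i=cv2.imread('pics/'+f)[y:y+h,x:x+w]; return cv2.resize(i,(W,H),interpolation=cv2.INTER_CUBIC)
cv2.imwrite('pics/m3.png',np.vstack([c('wrist3.png',80,80,480,170,800,283),np.hstack([c('scene3.png',180,80,128,96,400,300),c('top3.png',370,200,128,96,400,300)])]))
go(456,-339,372,52)
"
```

```text
shift [-0.16  0.26 -0.08] twist -0.009 yaw -38.5 tilt [-0.002  0.    -1.   ]
tcp [ 455.  -336.1  422.2] F [ 0.6 -0.2 -2.1] gap 0.206 clk 7.2 q7 [ 0.92  0.13 -0.37  1.43  0.05  1.59 -0.12]
shift [-0.51  0.32 -0.  ] twist -0.005 yaw -38.3 tilt [-0.     0.001 -1.   ]
tcp [ 456.7 -333.   423. ] F [-0.4  0.8 -2. ] gap 0.205 clk 7.35 q7 [ 0.92  0.13 -0.37  1.43  0.05  1.59 -0.12]
```

View pics/m3.png

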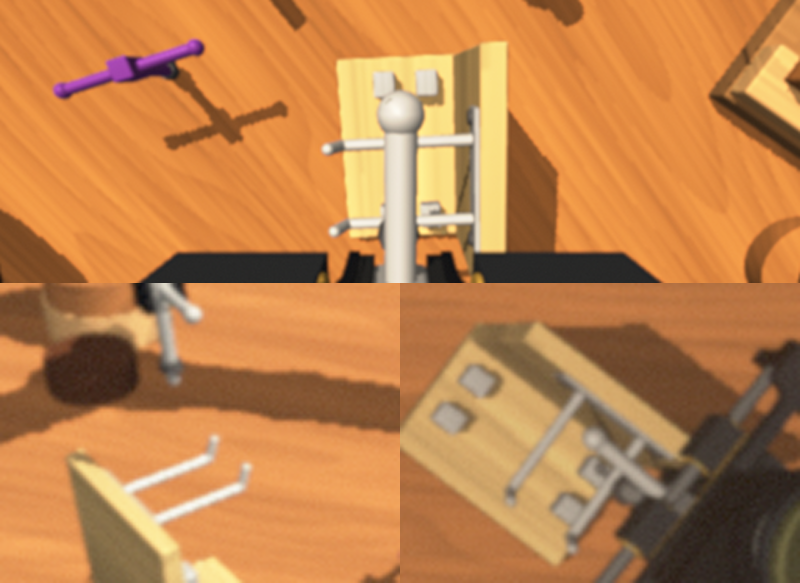

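The wrist view shows the bar upright at column ~400 of the montage, the fork tips at (327,149) and (337,231), and the key held straight. I compute the fork position from this.

```bash
python3 -c "
from h import *
import pickle
d=pickle.load(open('wrist3.pkl','rb'))
a=atz(*ray(d,275.9,169.1,1),196);b=atz(*ray(d,281.9,218.3,1),196);print(a,b,(a+b)/2,np.linalg.norm(a-b),np.degrees(np.arctan2(*(a-b)[1::-1])))
print('ball',atz(*ray(d,320.3,147.5,1),370),d['s']['tool_pos'])
go(456,-339,372,52)"
```

```text
[ 433.719801   -288.25401805  196.        ] [ 402.93947528 -334.45492833  196.        ] [ 418.32963814 -311.35447319  196.        ] 55.515336285107146 56.32734860007339
ball [ 492.78474475 -290.15133866  370.        ] [ 454.96110751 -336.07948783  422.158991  ]
shift [-0.51  0.32 -0.  ] twist -0.005 yaw -38.3 tilt [-0.     0.001 -1.   ]
tcp [ 456.7 -333.   423. ] F [-0.4  0.8 -2. ] gap 0.205 clk 7.35 q7 [ 0.92  0.13 -0.37  1.43  0.05  1.59 -0.12]
```

Call:
jog_arm([
  [-0.3,0.2,0.5,0,1],
  [-0.5,0.25,2,0,1],
  [-0.5,0.25,4,0,1],
  [-0.5,0.25,6.5,0,1],
  [-0.5,0.25,9,0,1],
  [-0.5,0.25,11.5,0,1],
  [-0.5,0.25,13.5,0,1],
  [-0.5,0.25,15,0,1],
  [-0.5,0.25,16,0,1],
  [-0.5,0.25,16,0,1],
])

```text
clock: 8.35
tool_pos: [454.9, -338.8, 261.6]
orientation: [-2.825, -1.37, 0.002]
ft_force: [-0.7, -0.1, -2.4]
finger_gap: 0.204
gripper_force: 34.8
```

```bash
python3 -c "
from h import *
import pickle
for n in('wrist','top','scene'): d=snap(n,n+'4.png'); pickle.dump(d,open(n+'4.pkl','wb'))
def c(f,x,y,w,h,W,H): 
    i=cv2.imread('pics/'+f)[y:y+h,x:x+w]; return cv2.resize(i,(W,H),interpolation=cv2.INTER_CUBIC)
cv2.imwrite('pics/m4.png',np.vstack([c('wrist4.png',80,80,480,170,800,283),np.hstack([c('scene4.png',180,80,128,96,400,300),c('top4.png',370,200,128,96,400,300)])]))
go(455,-339,187,52)
"
```

```text
shift [-0.02 -0.12  2.63] twist -0.005 yaw -38.3 tilt [ 0.002 -0.001 -1.   ]
tcp [ 456.  -339.5  264.3] F [-1.2 -0.2 -2.4] gap 0.201 clk 8.5 q7 [ 0.92  0.18 -0.37  1.69  0.07  1.28 -0.13]
```

View pics/m4.png

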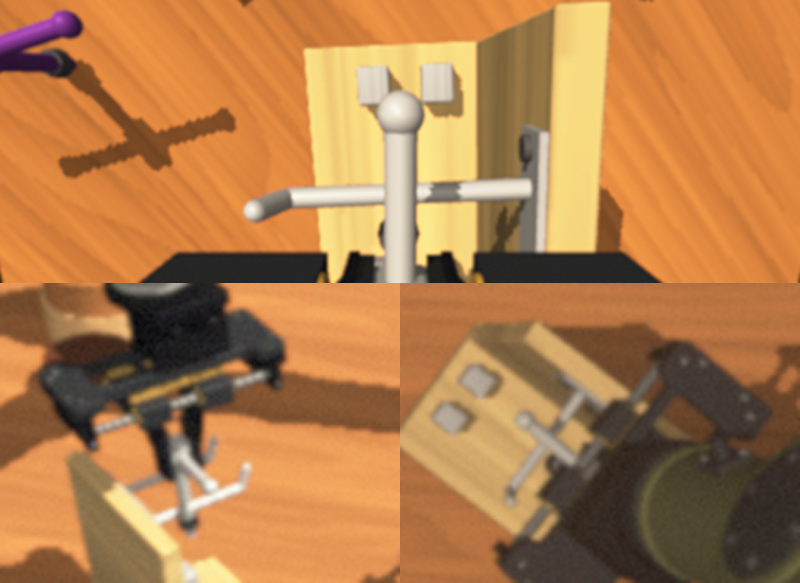

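The bar crosses both prongs midway, with the shaft between them and the key still upright.

Call:
jog_arm([
  [0,0,0.5,0,1],
  [0,0,1,0,1],
  [0,0,1.4,0,1],
  [0,0,1.8,0,1],
  [0,0,2.0,0,1],
  [0,0,2.2,0,1],
  [0,0,2.3,0,1],
  [0,0,2.4,0,1],
  [0,0,2.4,0,1],
  [0,0,2.4,0,1],
])

```text
clock: 9.5
tool_pos: [455.6, -339.3, 239.4]
orientation: [2.827, 1.37, 0.0]
ft_force: [-0.0, 0.2, -2.3]
finger_gap: 0.201
gripper_force: 34.8
```

Call:
jog_arm([
  [0,0,0.05,0,1],
  [0,0,0.1,0,1],
  [0,0,0.15,0,1],
  [0,0,0.2,0,1],
  [0,0,0.25,0,1],
  [0,0,0.25,0,1],
  [0,0,0.25,0,1],
  [0,0,0.25,0,1],
  [0,0,0.25,0,1],
  [0,0,0.25,0,1],
])

```text
clock: 10.5
tool_pos: [455.5, -339.2, 236.9]
orientation: [2.827, 1.37, -0.0]
ft_force: [-0.7, 0.7, -0.9]
finger_gap: 0.205
gripper_force: 34.8
```

Call:
jog_arm([
  [0,0,0.05,0,1],
  [0,0,0.1,0,1],
  [0,0,0.1,0,1],
  [0,0,0.1,0,1.9],
  [0,0,0.1,0,2.1],
  [0,0,0.1,0,2.5],
  [0,0,0.1,0,3],
  [0,0,0.1,0,3.5],
  [0,0,0.1,0,4],
  [0,0,0.1,0,4.5],
])

```text
clock: 11.5
tool_pos: [455.5, -339.2, 235.7]
orientation: [2.827, 1.37, -0.0]
ft_force: [0.1, -0.1, -0.1]
finger_gap: 0.468
gripper_force: 0.0
```

Call:
jog_arm([
  [0,0,0,0,4.5],
  [0,0,-0.5,0,4.5],
  [0,0,-1.2,0,4.5],
  [0,0,-2.2,0,4.5],
  [0,0,-3.6,0,4.5],
  [0,0,-5.6,0,4.5],
  [0,0,-8,0,4.5],
  [0,0,-11,0,4.5],
  [0,0,-15,0,4.5],
  [0,0,-19,0,4.5],
])

```text
clock: 12.5
tool_pos: [455.2, -338.9, 428.5]
orientation: [2.826, 1.37, 0.0]
ft_force: [0.5, -0.6, -0.7]
finger_gap: 0.516
gripper_force: 0.0
```

```bash
python3 -c "
from h import *
import pickle
for n in('wrist','top','scene'): d=snap(n,n+'5.png'); pickle.dump(d,open(n+'5.pkl','wb'))
def c(f,x,y,w,h,W,H): 
    i=cv2.imread('pics/'+f)[y:y+h,x:x+w]; return cv2.resize(i,(W,H),interpolation=cv2.INTER_CUBIC)
cv2.imwrite('pics/m5.png',np.vstack([c('wrist5.png',80,80,480,170,800,283),np.hstack([c('scene5.png',180,80,128,96,400,300),c('top5.png',370,200,128,96,400,300)])]))
go(559,214,320,None,70)
"
```

```text
shift [ 49.81 -26.25   3.84] twist 0 yaw -38.3 tilt [ 0.006 -0.005 -1.   ]
tcp [ 456.5 -339.4  430.4] F [ 0.4 -0.   0.1] gap 0.518 clk 12.65 q7 [ 0.92  0.13 -0.37  1.42  0.05  1.6  -0.11]
```

View pics/m5.png

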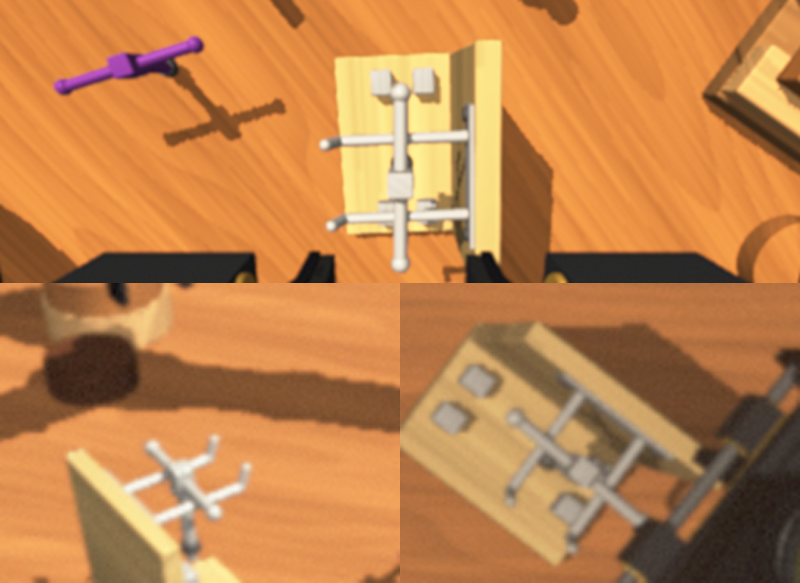

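The key hangs level on both prongs with its shaft down between them. Next I move to the pin with the fingers closed.

Call:
jog_arm([
  [2,-1,0,0,4.5],
  [5,-2.6,0,0,3],
  [8,-4.2,0,0,1],
  [11,-5.8,0,0,0],
  [14,-7.4,0,0,0],
  [17,-9,0,0,0],
  [20,-10.5,0,0,0],
  [23,-12.1,0,0,0],
  [26,-13.7,0,0,0],
  [29,-15.3,0,0,0],
], grip_force=20)

```text
clock: 13.65
tool_pos: [514.6, -15.4, 425.3]
orientation: [-2.827, -1.37, 0.002]
ft_force: [0.5, -1.0, 0.5]
finger_gap: 0.002
gripper_force: 0.0
```

Call:
jog_arm([
  [3,-1.6,0,0,0],
  [6,-3.2,0,0,0],
  [9,-4.8,0,0,0],
  [12,-6.3,0,0,0],
  [15,-7.9,0,0,0],
  [17.5,-9.2,0,0,0],
  [19.5,-10.2,0,0,0],
  [20.8,-10.9,0,0,0],
  [20.8,-10.9,0,0,0],
  [20.8,-10.9,0,0,0],
])

```text
clock: 14.65
tool_pos: [558.1, 213.6, 425.1]
orientation: [2.826, 1.371, -0.002]
ft_force: [1.0, -0.3, -0.3]
finger_gap: 0.004
gripper_force: 0.0
```

```bash
python3 -c "
from h import *
import pickle
d=snap('wrist','w6.png'); pickle.dump(d,open('w6.pkl','wb'))
go(559,214,300,None,70)
"
```

```text
shift [ 0.14 -0.02  5.54] twist 0 yaw -38.3 tilt [-0.001 -0.001 -1.   ]
tcp [558.4 212.9 425.4] F [-0.7 -1.3  0.1] gap 0.005 clk 14.7 q7 [ 0.25  0.27 -0.83  1.34  0.2   1.62 -1.22]
```

View pics/w6.png

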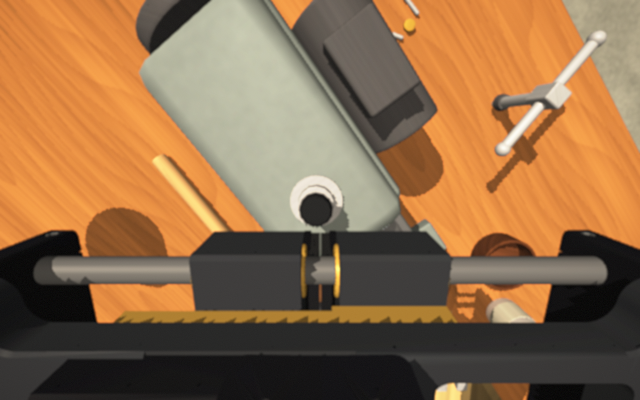

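The pin head is at (316,209), in line with the closed fingers.

```bash
python3 -c "
from h import *
import pickle
d=pickle.load(open('w6.pkl','rb'));print(atz(*ray(d,316,209,1),286))"
```

```text
[559.03532894 218.18322065 286.        ]
```

Call:
jog_arm([
  [0.2,-0.1,1,0,0],
  [0.2,-0.1,2.5,0,0],
  [0.2,-0.1,4,0,0],
  [0.2,-0.1,5.2,0,0],
  [0.2,-0.1,6,0,0],
  [0.2,-0.1,6.4,0,0],
  [0.2,-0.1,6.6,0,0],
  [0.2,-0.1,6.6,0,0],
  [0.2,-0.1,6.6,0,0],
  [0.2,-0.1,6.6,0,0],
])

```text
clock: 15.7
tool_pos: [558.9, 216.4, 360.2]
orientation: [2.827, 1.371, 0.001]
ft_force: [-0.7, -0.7, 0.3]
finger_gap: 0.006
gripper_force: 0.0
```

Call:
jog_arm([
  [0,0,0.1,0,0],
  [0,0,0.2,0,0],
  [0,0,0.3,0,0],
  [0,0,0.4,0,0],
  [0,0,0.5,0,0],
  [0,0,0.6,0,0],
  [0,0,0.7,0,0],
  [0,0,0.7,0,0],
  [0,0,0.7,0,0],
  [0,0,0.7,0,0],
])

```text
clock: 16.7
tool_pos: [558.7, 216.3, 354.2]
orientation: [2.826, 1.37, 0.002]
ft_force: [-2.4, -1.2, 6.5]
finger_gap: 0.006
gripper_force: 3.5
```

Call:
jog_arm([
  [0,0,0.1,0,0],
  [0,0,0.2,0,0],
  [0,0,0.3,0,0],
  [0,0,0.4,0,0],
  [0,0,0.5,0,0],
  [0,0,0.6,0,0],
  [0,0,0.6,0,0],
  [0,0,0.6,0,0],
  [0,0,0.6,0,0],
  [0,0,0.6,0,0],
])

```text
clock: 17.7
tool_pos: [558.7, 216.3, 349.2]
orientation: [2.826, 1.37, 0.003]
ft_force: [-3.1, -1.5, 11.4]
finger_gap: 0.002
gripper_force: 5.5
```

Call:
jog_arm([
  [0,0,0.05,0,0],
  [0,0,0.1,0,0],
  [0,0,0.15,0,0],
  [0,0,0.2,0,0],
  [0,0,0.25,0,0],
  [0,0,0.3,0,0],
  [0,0,0.3,0,0],
  [0,0,0.3,0,0],
  [0,0,0.3,0,0],
  [0,0,0.3,0,0],
])

```text
clock: 18.7
tool_pos: [558.7, 216.3, 346.7]
orientation: [2.826, 1.37, 0.003]
ft_force: [-3.9, -1.7, 12.6]
finger_gap: 0.005
gripper_force: 6.5
```

Call:
jog_arm([
  [0,0,0.05,0,0],
  [0,0,0.1,0,0],
  [0,0,0.15,0,0],
  [0,0,0.2,0,0],
  [0,0,0.25,0,0],
  [0,0,0.3,0,0],
  [0,0,0.3,0,0],
  [0,0,0.3,0,0],
  [0,0,0.3,0,0],
  [0,0,0.3,0,0],
])

```text
clock: 19.7
tool_pos: [558.7, 216.4, 346.0]
orientation: [2.825, 1.369, 0.005]
ft_force: [-7.4, -5.2, 22.6]
finger_gap: 0.007
gripper_force: 11.3
```

On the stop: the force jumps to 22.6 N and the tips are at 276 mm. I make one last check that the key has not moved and the push holds, then hand in.

```bash
python3 -c "
from h import *
a=cv2.imread('pics/scene5.png').astype(int); snap('scene','scene7.png'); b=cv2.imread('pics/scene7.png').astype(int)
print('key region diff',abs(a-b)[125:180,200:265].mean(),'bystanders',abs(a-b)[205:300,220:310].mean())
s=env.state();print(s['tool_pos'],s['ft_force'],s['clock'])
if abs(a-b)[125:180,200:265].mean()<8 and s['ft_force'][2]>17: print(env.sign_off())
"
```

```text
key region diff 21.545547785547786 bystanders 14.150604288499025
[558.68647468 216.40278429 346.04957106] [-7.29822769 -3.13037735 22.6003797 ] 19.75
```

```bash
python3 -c "
from h import *
snap('top','top7.png')
def c(f,x,y,w,h,W,H): 
    i=cv2.imread('pics/'+f)[y:y+h,x:x+w]; return cv2.resize(i,(W,H),interpolation=cv2.INTER_CUBIC)
cv2.imwrite('pics/m7.png',np.vstack([np.hstack([c('scene7.png',180,80,128,96,400,300),c('top7.png',370,200,128,96,400,300)]),np.hstack([c('scene7.png',0,0,640,400,400,250),c('top7.png',0,0,640,400,400,250)])]))
"
```

```text
(no output)
```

View pics/m7.png

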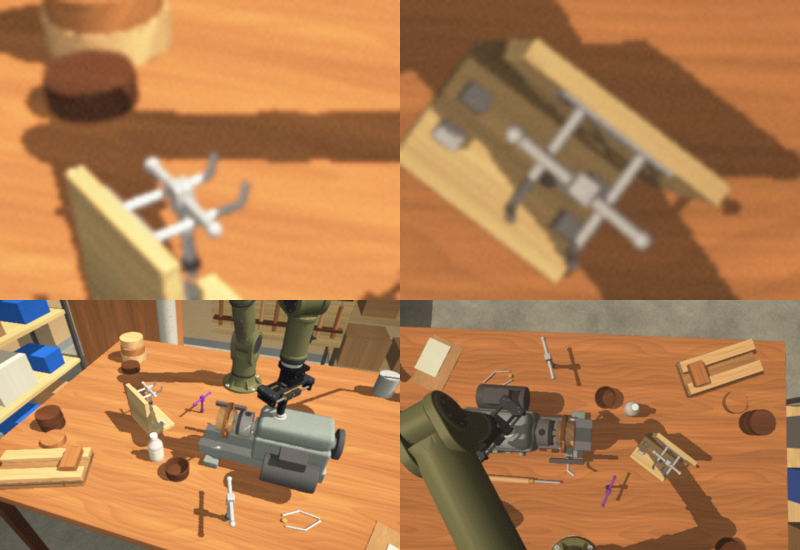

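The differences are only the arm's shadow. The key still hangs on both prongs, the other things on the bench have not moved, and the pin is held down.

```bash
python3 -c "
from h import *
print(env.state()['ft_force'],env.sign_off())"
```

```text
the job is handed in; nothing more can be done
[-7.60591931 -3.27473401 22.75940138] None
```

The chuck key hangs by its cross bar on the forked hook, and the spindle lock pin is held down on its stop with about 23 N; the job was handed in at about 20 s.

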